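# Snap a sample cassette shut and hold it up to the code reader

### The arm

A 7-joint arm with a two-finger parallel gripper is mounted at the origin on the work surface. World frame = base frame: x ahead of the robot, y to its left, z up, the work surface at z = 0. Lengths are in m, angles in rad, forces in N, time in s.
With the tool pointing down it reaches from about 0.425 to 0.875 m from the base axis. Payload 8.4 kg.
Tool frame: the origin (TCP) lies on the mounting face of the last link; the fingertips stand 173 mm ahead of it and the grasp point (between the pads) lies 155 mm ahead of it; z points along the fingers, y is the line along which they close (so a half turn about z gives the same grasp; the last joint's range is limited). The gripper opens to 85 mm and grips with 20 to 120 N. Pads are 22 mm wide; open, the fingers measure 114 mm over their backs; the gripper's body (76 mm by 85 mm) begins 54 mm behind the grasp point. The pads swing forward as they close: fully open they stand 13 mm farther back than shut.
Start: joints at [1.219, 0.333, 0.04, 1.465, -0.013, 1.343, -0.059], TCP at [0.163, -0.629, 0.405] pointing down, gripper open.
Joint ranges: [-2.58, 2.58], [-0.38, 2.09], [-1.3, 1.39], [0.25, 2.4], [-1.5, 4.64], [0.08, 2.09], [-2.65, 2.65]. Speed limits (rad/s): [2.22, 2.22, 2.79, 2.79, 3.14, 3.14, 3.14].

### API

Orientations are given as [roll, pitch, yaw] about the fixed x, y, z axes, in that order (R = Rz(yaw) Ry(pitch) Rx(roll)).
In Python, from bench import robot gives the robot as it stands.
- The arm moves only by the tool servo_tool, never from a script. Its argument "moves" is a list of rows, each a list of 7 numbers: the shift along the tool's x, y, z in cm, then the turn, a rotation vector about the tool's x, y, z in degrees, then the opening, from -1 (shut) to 1 (fully open). In form: [[x, y, z, wx, wy, wz, grip], ...]. A call has 1 to 20 rows; each row is the pose to reach, as a shift and turn from the pose commanded when the call began, along the tool's axes at that moment; what a row does not reach only later rows make up. A row lasts 1/10 s, in which the tool goes at most 50 mm and 8.59 degrees, less where a joint would pass 70% of its speed; a pose out of reach is approached as far as the arm can. A call with a gripper value outside its range is refused whole. The fingers move at their own pace and stop on an object; "grip_force" is the grip in N (left out, the last holds). Time passes only in rows, so rows that repeat a pose let the fingers close. It gives the time, the measured TCP pose, the force, the opening and the grip force at its end, in the units of the state.
- robot.sense(): the state, without advancing time (a new reading comes with each control period).
- robot.snapshot(name): name is "scene" or "top"; returns the picture (480x640x3 uint8, red, green, blue); there is no depth.
- robot.camera_info(name): a dict with "mtx" (3x3 intrinsics, pixels), "k1" (the pictures are not rectified: a ray, as slopes to the right and down, at radius r is drawn at 1 + k1 r^2 times it, then the intrinsics apply), "rvec" (rotation vector, rad) and "tvec" (3), from world to camera coordinates, as OpenCV has them. Camera axes: x right, y down, z forward; pixel columns grow to the right and rows downward; lengths in m; the calibration is good to about 2 mm. A picture is of the moment at which its call begins. camera_info takes no time and is no camera call.
- robot.finish_job(): hands the job in; it is judged then, once.
Trained networks look in the newest picture that a camera, given by its name, has taken for a name from the list of things; names that differ only in an ending like _2 or _b are one class to them, and where a whole thing is asked for, a point or a joint stands for the part that bears it (a point fixed in the world has none). Each returns a list of dicts, best first, with "score" (0 to 1); they miss things now and then, are a little off and sometimes report something else, mostly with a low value. They report only what shows in the picture. A call takes as long as a camera call.
- robot.recognise(camera, target): "xyz" ([x, y, z] in m, in world coordinates, good to about 4 mm: the middle of the surface that is visible of it).
- robot.trace(camera, target): "mask" (480x640 bool, what is visible of it).
The state is a dict: "time_s": time; "joints": joint angles; "joint_velocities": joint speeds; "effort": joint torques, N m; "position": TCP position; "tcp_rot": TCP orientation; "wrist_force": force on the tool from outside, world axes, zero at the start; "moment": the same for the moment, N m; "grip_width": opening from 0.0 (shut) to 1.0 (fully open); "grip_force": force on a finger pad.
Only numpy, scipy, OpenCV 4.12 (cv2) and the standard library are available. Lean on these libraries where they do the work, as an engineer would, in place of code of your own. Each camera call takes 0.05 s, during which the arm holds its last target. There are 200 camera calls.

### The job

In the loading tray one sample cassette still has its orange cover open: press the cover down, with the cassette in its bay, until it snaps fully shut, then lift that cassette out and hold it in the air over the code reader's slanted glass, right way up, its underside parallel to the glass and about 60 mm off it, centred on the red cross, with its long side along the long side of the glass (either end may come first). Finish while still holding it there, steady, with only the gripper touching it. Leave the other two cassettes lying where they are.

Things in the scene. Friction and masses are not known exactly. Their poses are not given: they have to be found in the camera images.
- cassette: Cassette to present: white box 90 (x) x 44 (y) x 24 mm (z) with dark wells on top and a hinged orange cover, 85 to 190 g. Origin: centre of its underside; x along its length to the hinge end; z out of its top. Loose in one of the tray's bays, underside 6 mm above the bench. Grip the white box across its 44 mm width at mid-length: nothing stands beside it there.
- cover (a joint): Angle of the orange cover (rad): 0 shut, growing as it opens, at most 1.5; starts at 0.7 to 1.1 and stays there by hinge friction. Nearly shut but not snapped in, a light spring lifts it to about 0.45. A snap catch at the free edge starts to resist at about 0.06 and yields to 5 to 10 N pressed down near that edge; once past it (below 0.025) the cover stays shut by itself.
- cover_hinge (a point): Middle of the cover's hinge line, which runs along the cassette's y at the cassette's +x end: 45 mm from the cassette's centre, 24.5 mm above its underside. Axes are the cover's: it stretches from here along its own -x, with z out of its outer face; at angle 0 they are the cassette's axes.
- cover_edge (a point): Middle of the cover's free edge, on its outer (upper) face: 98 mm from the hinge line. The cover is an orange plate 98 x 40 mm, 6 mm thick, its underside on the hinge line; shut, its top is 30.5 mm above the cassette's underside and it overhangs the cassette's -x end by 8 mm.
- tray: Grey loading tray fixed to the bench: plate 125 (x) x 300 (y) x 6 mm; origin: centre of its underside, z up. Three bays at y = -95, 0, +95 mm, with aluminium stops 8 mm high above the plate at the ends and corners of each cassette (1.5 mm play); the middle of the cassettes' long sides is free. Cassettes lie along the tray's x, hinge end to +x.
- reader: Code reader fixed to the bench: black foot 120 x 130 mm, neck, and a white slanted head 105 x 135 x 40 mm whose highest edge is about 116 mm above the bench. Origin: on the bench, 5 mm off the foot's centre, z up; -x is the side it faces.
- glass: The reader's dark window, 56 (x) x 96 (y) mm, a red cross in its middle, on the slanted face. Origin: middle of the glass, 94 mm above the bench; z is the outward normal, 25 degrees off vertical, leaning to the reader's -x; y runs level along the long side of the glass; x up the slope.
- cassette_blue: Another cassette, same size, blue cover shut, in another bay; leave it. Origin: centre of its underside.
- cassette_green: Another cassette, same size, green cover shut, in another bay; leave it. Origin: centre of its underside.

How it is judged:
By the outcome, as a careful person would: the job done as asked, in the order asked, and still so for the second after the job is handed in, while the arm keeps its last pose, push and grip.
It also fails if it takes over 53 s, if anything falls off the work surface, if the arm or the gripper's body presses on something with over 40 N, if the wrist force passes 120 N, or if a joint passes its speed limit or range.

## Working session

There is one attempt and no reset: what is moved stays moved. The work goes in short steps, Python scripts to look and compute and a tool call to move; the robot and the scene stay as the last step left them, time stands still between calls to the robot, and variables do not carry over. Pictures are saved under pics/ and viewed, at most 10 in all, crops included, and the job is handed in when it is done.

Besides the shell and the picture viewer there is one more tool, called after "Request:" as name(argument=value, ...), one argument or row to a line, values as JSON. servo_tool: Moves the arm, as the interface text tells. Its arguments: {"type":"object","properties":{"moves":{"type":"array"},"grip_force":{"type":"number"}},"required":["moves"]}

```bash
mkdir -p pics; ls; cat > h.py <<'E'
import numpy as np, cv2
from scipy.spatial.transform import Rotation as R
from bench import robot
def cam(n):
    i=robot.camera_info(n); return np.array(i["mtx"]),i["k1"],R.from_rotvec(np.ravel(i["rvec"])).as_matrix(),np.ravel(i["tvec"])
def proj(n,P):
    M,k,r,t=cam(n); p=np.atleast_2d(P)@r.T+t; s=p[:,:2]/p[:,2:]; s=s*(1+k*(s**2).sum(1,keepdims=True))
    return s@M[:2,:2].T+M[:2,2]
def back(n,uv,z):
    M,k,r,t=cam(n); d=np.array([k,0,0,0,0.])
    s=cv2.undistortPoints(np.array(uv,float).reshape(-1,1,2),M,d).reshape(-1,2)
    D=np.c_[s,np.ones(len(s))]@r; c=-r.T@t
    return c+D*((z-c[2])/D[:,2])[:,None]
E
python3 - <<'E'
from h import *
s=robot.sense(); print(s)
for n in("scene","top"):
    cv2.imwrite(f"pics/{n}0.png",robot.snapshot(n)[:,:,::-1]); M,k,r,t=cam(n); print(n,-r.T@t,M[0,0],k)
    for o in("cassette","cover","cover_hinge","cover_edge","tray","reader","glass","cassette_blue","cassette_green"):
        print(o,[(np.round(q["xyz"],3),round(q["score"],2)) for q in robot.recognise(n,o)[:3]])
E
```

```text
pics
{'time_s': 0.0, 'joints': array([ 1.21877808,  0.33385937,  0.03987628,  1.46626599, -0.01339221,
        1.34330307, -0.05849225]), 'joint_velocities': array([ 0.00015765, -0.00101289,  0.00040328,  0.00036152,  0.00162395,
        0.00175998,  0.00085469]), 'effort': array([-2.35390144e-04, -6.58548045e+01,  1.36567444e+00, -4.05563664e+01,
        1.69430341e-02,  1.28735529e-02, -5.39750644e-06]), 'position': array([ 0.16252851, -0.62916416,  0.40385698]), 'tcp_rot': array([-3.14002687e+00,  1.13385811e-04,  2.52808342e-01]), 'wrist_force': array([ 0.94517901,  0.03893773, -1.20567658]), 'moment': array([0.02252371, 0.00796193, 0.04569486]), 'grip_force': 0.0, 'grip_width': 0.9997017708467154}
scene [ 0.95822583 -0.65666082  0.62537686] 483.672597480696 0.02662412897404182
cassette [(array([ 0.518, -0.106,  0.04 ]), 0.95)]
cover [(array([ 0.527, -0.098,  0.078]), 0.75)]
cover_hinge [(array([ 0.503, -0.2  ,  0.034]), 0.25)]
cover_edge [(array([ 0.527, -0.102,  0.076]), 0.76)]
tray [(array([ 0.528, -0.235,  0.006]), 0.55)]
reader []
glass []
cassette_blue [(array([ 0.501, -0.202,  0.035]), 0.84)]
cassette_green [(array([ 0.5  , -0.296,  0.034]), 0.89)]
top [ 0.39416556 -0.02269859  1.15403266] 617.6739392809695 -0.11847846106478863
cassette [(array([ 0.502, -0.094,  0.033]), 0.71)]
cover [(array([ 0.521, -0.096,  0.088]), 0.84)]
cover_hinge [(array([ 0.523, -0.099,  0.09 ]), 0.68)]
cover_edge [(array([ 0.524, -0.099,  0.09 ]), 0.74)]
tray [(array([ 0.492, -0.174,  0.006]), 0.8), (array([ 0.523, -0.099,  0.09 ]), 0.36)]
reader [(array([0.51 , 0.13 , 0.094]), 0.62)]
glass [(array([0.504, 0.131, 0.1  ]), 0.91)]
cassette_blue [(array([ 0.495, -0.193,  0.036]), 0.62)]
cassette_green [(array([ 0.493, -0.284,  0.033]), 0.79), (array([ 0.501, -0.094,  0.036]), 0.41), (array([0.511, 0.128, 0.094]), 0.31)]
```

View pics/scene0.png

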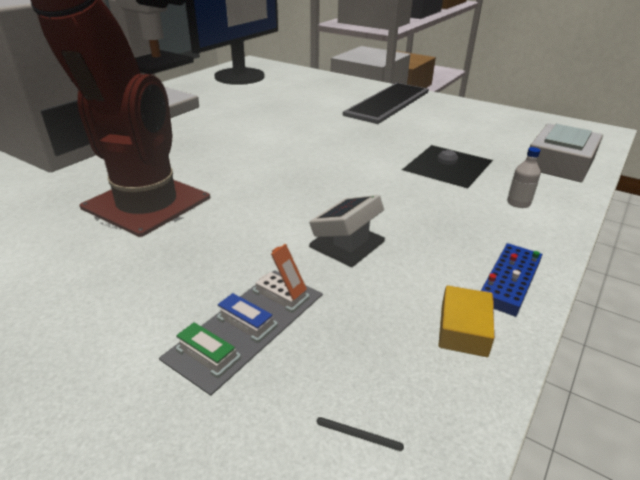

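View pics/top0.png

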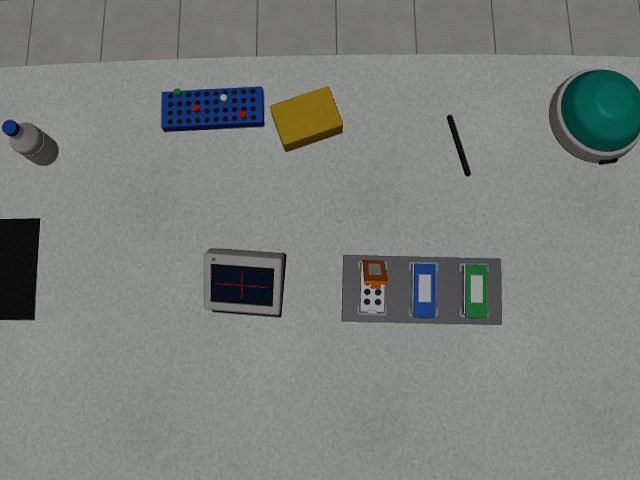

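The top view shows the open orange cassette at about (373,288), hinge end up (+x), the tray spanning (343,255) to (501,325), and the red cross at (242,285). The scene view agrees. Next I fit the tray and glass poses from their outlines.

```bash
cat > fit.py <<'E'
from h import *
from scipy.optimize import least_squares
def quad(m):
    c=max(cv2.findContours(m.astype(np.uint8),cv2.RETR_EXTERNAL,cv2.CHAIN_APPROX_NONE)[0],key=cv2.contourArea)
    h=cv2.convexHull(c); 
    for e in np.arange(.01,.2,.005):
        q=cv2.approxPolyDP(h,e*cv2.arcLength(h,True),True)
        if len(q)<=4: break
    q=q.reshape(-1,2).astype(float)
    # refine: fit line to contour points near each side
    c=h=c.reshape(-1,2).astype(float); L=[]
    for a,b in zip(q,np.roll(q,-1,0)):
        d=(b-a)/np.linalg.norm(b-a); n=np.array([-d[1],d[0]]); t=(c-a)@d; l=np.linalg.norm(b-a)
        s=c[(abs((c-a)@n)<3)&(t>.1*l)&(t<.9*l)]
        vx,vy,x,y=cv2.fitLine(s.astype(np.float32),cv2.DIST_HUBER,0,.01,.01).ravel(); L.append(np.cross([x,y,1],[x+vx,y+vy,1]))
    out=[np.cross(L[i-1],L[i]) for i in range(len(L))]
    return np.array([o[:2]/o[2] for o in out])
def fitrect(obs,sx,sy,z,tilt,x0):
    B=np.array([[1,1],[1,-1],[-1,-1],[-1,1]])*[sx/2,sy/2]; B=np.c_[B,np.zeros(4)]
    def P(p): return B@(R.from_euler('z',p[2])*R.from_euler('y',-tilt)).as_matrix().T+[p[0],p[1],z]
    def f(p):
        o=[]
        for n,q in obs.items():
            w=proj(n,P(p)); i=np.linalg.norm(w[:,None]-q[None],axis=2).argmin(1); o.append((w-q[i]).ravel())
        return np.concatenate(o)
    s=least_squares(f,x0,loss="soft_l1"); return s.x,np.round(f(s.x),1)
E
python3 - <<'E'
from fit import *
t25=np.radians(25)
img={n:robot.snapshot(n) for n in("top","scene")}
def tr(n,o):
    r=robot.trace(n,o); 
    if r: print(n,o,round(r[0]["score"],2),r[0]["mask"].sum()); return r[0]["mask"]
def go(o,sx,sy,z,tilt,x0):
    obs={}
    for n in("top","scene"):
        m=tr(n,o)
        if m is not None:
            try: q=quad(m); print(np.round(q,1).tolist()); obs[n]=q if len(q)==4 else None
            except Exception as e: print(e)
    obs={k:v for k,v in obs.items() if v is not None}
    for k in obs: print(o,k,fitrect({k:obs[k]},sx,sy,z,tilt,x0))
    if len(obs)>1: print(o,fitrect(obs,sx,sy,z,tilt,x0))
go("tray",.125,.3,.006,0,[.49,-.18,0])
go("glass",.056,.096,.094,t25,[.504,.131,0])
for n in img:
    m=tr(n,"cassette"); c=tr(n,"cover")
    np.save(f"m_{n}.npy",np.array([m,c]) if m is not None and c is not None else 0)
    g=img[n].copy()
    for k in(m,c):
        if k is not None: cv2.drawContours(g,cv2.findContours(k.astype(np.uint8),0,1)[0],-1,(0,255,255),1)
    a=(320,240,120,100) if n=="top" else (230,230,120,100)
    g=g[a[1]:a[1]+a[3],a[0]:a[0]+a[2]]; cv2.imwrite(f"pics/c_{n}.png",cv2.resize(g,None,fx=3.3,fy=5,interpolation=0)[:,:,::-1])
cv2.imwrite("pics/c.png",np.hstack([cv2.imread("pics/c_top.png"),cv2.imread("pics/c_scene.png")]))
E
```

```text
top tray 0.8 6543
[[499.6, 258.6], [501.4, 323.4], [340.6, 321.7], [343.5, 255.2]]
scene tray 0.59 4172
[[377.3, 247.2], [209.7, 394.7], [158.7, 358.4], [-62.5, 526.6]]
tray top (array([ 0.49889873, -0.19046847, -0.03173856]), array([-1.6, -0.2,  0.7, -0.7,  0.2,  0.9,  0.1,  0.1]))
tray scene (array([ 0.54961446, -0.18137134, -0.33401926]), array([-19.5,  67.9,   0.9,   0. ,  18.4, -12.3, -60.1,  33.5]))
tray (array([ 0.50007998, -0.18987102, -0.03160718]), array([-2.000e+00, -8.000e-01,  4.000e-01, -1.300e+00, -1.000e-01,
        2.000e-01, -3.000e-01, -6.000e-01, -5.490e+01,  4.460e+01,
        9.000e-01, -1.300e+00, -1.200e+00, -1.400e+00, -1.038e+02,
        2.140e+01]))
top glass 0.7 2460
[[209.5, 263.8], [273.3, 268.5], [271.6, 307.0], [211.3, 301.8]]
scene glass 0.89 395
[[367.3, 197.3], [340.8, 215.9], [320.5, 215.5], [344.9, 199.7]]
glass top (array([ 0.50217294,  0.13334345, -0.03413022]), array([ 3.8,  5.5, -4.4,  2. , -2.4, -5.8,  3.2, -1.9]))
glass scene (array([ 0.50508304,  0.13255231, -0.05722309]), array([-1.6, -0. , -0.2, -0.8,  0.3,  1.4,  1.2, -0.1]))
glass (array([ 0.50454663,  0.13282871, -0.05295324]), array([ 4.4,  3.6, -3.9,  1.2, -2.4, -6.7,  3.2, -3.8, -1.8, -0.2, -0.2,
       -0.9,  0.2,  1.3,  0.9, -0.2]))
top cassette 0.89 1413
top cover 0.59 586
scene cassette 0.72 1858
scene cover 0.62 961
```

View pics/c.png

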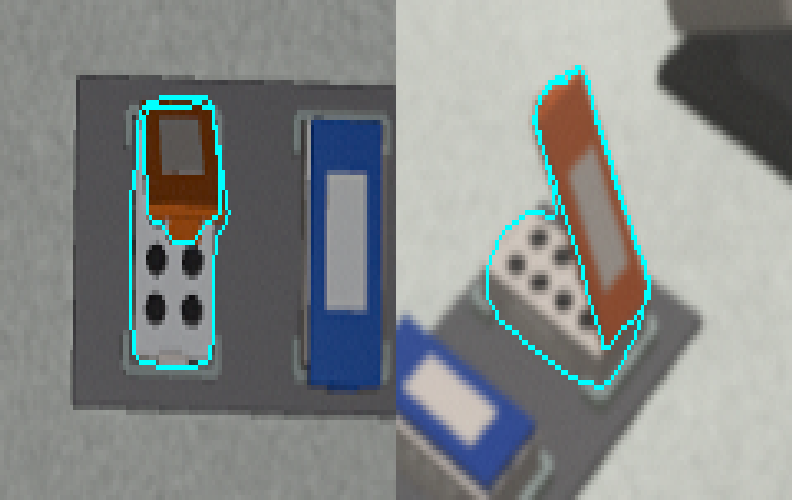

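The crop shows the cover upright near the hinge end, and the network masks are loose. I'll refine the edges by colour.

```bash
python3 - <<'E'
from fit import *
T=cv2.imread("pics/top0.png").astype(int); S=cv2.imread("pics/scene0.png").astype(int)
for n,I in(("top",T),("scene",S)):
    p=(242,287) if n=="top" else (350,208)
    print(n,I[p[1]+8 if n=="top" else p[1],p[0]-10:p[0]+11:10].tolist(), I[300 if n=="top" else 345,390 if n=="top" else 270].tolist())
def comp(m,seed):
    k,l=cv2.connectedComponents(m.astype(np.uint8)); return l==l[seed[1],seed[0]]
# glass: dark or red
def dark(I,th): 
    return (I.max(2)<th)|((I[:,:,2]>I[:,:,1]*1.6)&(I[:,:,2]>60))
for th in(60,75):
    m=np.zeros((480,640),bool); m[245:318,205:285]=dark(T,th)[245:318,205:285]; m=comp(m,(225,300))
    q=quad(m); print(th,m.sum(),np.round(q,1).tolist())
    for t in(25,-25): print(t,fitrect({"top":q},.056,.096,.094,np.radians(t),[.504,.131,0]))
b,g,r=[T[:,:,i] for i in range(3)]
red=(r>g*1.8)&(r>70); red[:, :205]=0; red[:,285:]=0; red[:250]=0; red[318:]=0
ys,xs=np.nonzero(red); 
h=red.sum(1); v=red.sum(0); print("cross rows",ys.min(),ys.max(),xs.min(),xs.max()); c=[(xs.min()+xs.max())/2,(ys.min()+ys.max())/2]; print(c,back("top",c,.094))
# horizontal arm angle via fitLine
m=(xs<230)|(xs>255); p=np.c_[xs,ys][m].astype(np.float32); a=cv2.fitLine(p,2,0,.01,.01).ravel(); e=back("top",[[a[2]-25*a[0],a[3]-25*a[1]],[a[2]+25*a[0],a[3]+25*a[1]]],.094); d=e[0]-e[1]; print("cross yaw",np.arctan2(-d[0],d[1]))
m=(ys<278)|(ys>294); p=np.c_[xs,ys][m].astype(np.float32); a2=cv2.fitLine(p,2,0,.01,.01).ravel()
X=np.cross(np.cross([a[2],a[3],1],[a[2]+a[0],a[3]+a[1],1]),np.cross([a2[2],a2[3],1],[a2[2]+a2[0],a2[3]+a2[1],1])); X=X[:2]/X[2]; print("X",X,back("top",X,.094))
# tray grey
g0=(T.max(2)<115)&(T.max(2)-T.min(2)<14)
m=np.zeros((480,640),bool); m[240:335,325:515]=g0[240:335,325:515]; m=comp(cv2.morphologyEx(m.astype(np.uint8),cv2.MORPH_OPEN,np.ones((5,5))),(395,300)); q=quad(m); print(np.round(q,1).tolist()); print("tray top",fitrect({"top":q},.125,.3,.006,0,[.49,-.18,0]))
g0=(S.max(2)<120)&(S.max(2)-S.min(2)<14)
m=np.zeros((480,640),bool); m[250:395,150:330]=g0[250:395,150:330]; m=comp(cv2.morphologyEx(m.astype(np.uint8),cv2.MORPH_OPEN,np.ones((3,3))),(265,345)); q2=quad(m); print(np.round(q2,1).tolist()); 
if len(q2)==4: print("tray scene",fitrect({"scene":q2},.125,.3,.006,0,[.49,-.18,0]))
E
```

```text
top [[27, 13, 4], [22, 12, 46], [30, 18, 10]] [84, 82, 82]
scene [[59, 56, 57], [59, 59, 57], [157, 165, 170]] [194, 201, 199]
60 2350 [[211.0, 263.9], [273.2, 268.7], [271.6, 305.5], [211.0, 300.3]]
25 (array([ 0.50333162,  0.13277349, -0.05038115]), array([ 2.9,  4.3, -3.8,  1.6, -2.3, -4.5,  3.6, -1.6]))
-25 (array([ 0.50298363,  0.13176519, -0.02168654]), array([ 5.6,  7. , -2.3,  2.7, -2.7, -6.2,  2. , -1.6]))
75 2377 [[211.0, 263.8], [273.3, 268.6], [271.7, 305.6], [211.0, 300.5]]
25 (array([ 0.50333727,  0.13265569, -0.04724765]), array([ 2.9,  4.5, -3.9,  1.7, -2.3, -4.7,  3.7, -1.6]))
-25 (array([ 0.50287566,  0.131663  , -0.02015056]), array([ 5.6,  7.2, -2.3,  2.9, -2.7, -6.3,  2. , -1.7]))
cross rows 277 298 221 266
[np.float64(243.5), np.float64(287.5)] [[0.49844352 0.12963679 0.094     ]]
cross yaw -0.08640992275854684
X [241.         285.22158334] [[0.50244573 0.13401212 0.094     ]]
[[342.0, 254.7], [501.0, 258.6], [501.0, 324.1], [342.0, 321.0]]
tray top (array([ 0.49922457, -0.191142  , -0.03657994]), array([ 0.3, -0.2, -0.2, -0.5,  0.8,  0.4, -1.1,  0.2]))
[[324.5, 291.7], [210.2, 394.7], [160.2, 359.5], [251.8, 288.5]]
tray scene (array([ 0.5021584 , -0.19214209, -0.02004485]), array([ -2.3,   0.5,   1.6,   0.6,  -2.5,  -0.4,  21. , -19.2]))
```

```bash
python3 - <<'E'
from fit import *
qt=np.array([[211.0,263.8],[273.3,268.6],[271.7,305.6],[211.0,300.5]]); 
S=cv2.imread("pics/scene0.png"); T=cv2.imread("pics/top0.png")
for sx,sy in((.056,.096),(.062,.102),(.066,.106)):
  for t in(25,-25):
    p,r=fitrect({"top":qt},sx,sy,.094,np.radians(t),[.504,.131,-.03]); print(sx,t,np.round(p,4),r)
a=cv2.resize(T[240:325,195:295],None,fx=4,fy=5,interpolation=0); b=cv2.resize(S[185:270,300:400],None,fx=4,fy=5,interpolation=0)
cv2.imwrite("pics/g.png",np.hstack([a,b]))
E
```

```text
0.056 25 [ 0.5033  0.1327 -0.0473] [ 2.9  4.5 -3.9  1.7 -2.3 -4.7  3.7 -1.6]
0.056 -25 [ 0.5028  0.1317 -0.0199] [ 5.6  7.2 -2.3  2.9 -2.7 -6.2  2.  -1.7]
0.062 25 [ 0.5032  0.1329 -0.0783] [ 1.6  2.  -1.8  1.1 -1.3 -2.1  1.5 -1. ]
0.062 -25 [ 0.5038  0.1316 -0.0207] [ 4.2  5.2 -0.4  0.9 -1.  -5.2  0.2 -0.7]
0.066 25 [ 0.5032  0.1329 -0.0884] [ 0.6  0.5 -0.5  0.4 -0.4 -0.6  0.2 -0.3]
0.066 -25 [ 0.5039  0.1324 -0.0316] [ 2.9  3.9  0.5  0.2 -0.6 -3.9 -1.8 -0.2]
```

View pics/g.png

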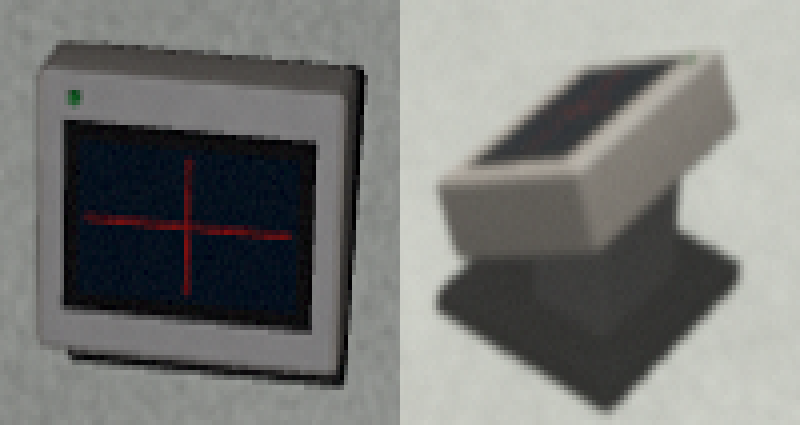

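The bezel fit gives the glass at (0.503, 0.133, 0.094), yaw −0.088, facing the robot. The cross lines up with that. The tray fit puts the open cassette at about (0.503, −0.096), yaw −0.034, with the cover near 1.07 rad. I'll move over the far side of the cover with the fingers shut.

Request:
servo_tool(
  moves=[
    [49.8,-42,0,0,0,16.4,-1],
    [49.8,-42,0,0,0,16.4,-1],
    [49.8,-42,0,0,0,16.4,-1],
    [49.8,-42,0,0,0,16.4,-1],
    [49.8,-42,0,0,0,16.4,-1],
    [49.8,-42,0,0,0,16.4,-1],
    [49.8,-42,0,0,0,16.4,-1],
    [49.8,-42,0,0,0,16.4,-1],
    [49.8,-42,0,0,0,16.4,-1],
    [49.8,-42,0,0,0,16.4,-1],
    [49.8,-42,0,0,0,16.4,-1],
    [49.8,-42,0,0,0,16.4,-1],
    [49.8,-42,0,0,0,16.4,-1],
    [49.8,-42,0,0,0,16.4,-1],
    [49.8,-42,0,0,0,16.4,-1],
    [49.8,-42,0,0,0,16.4,-1],
    [49.8,-42,0,0,0,16.4,-1],
    [49.8,-42,0,0,0,16.4,-1],
    [49.8,-42,0,0,0,16.4,-1],
  ],
)

```text
time_s: 3.4
position: [0.5394, -0.0989, 0.4049]
tcp_rot: [3.141, -0.0, -0.035]
wrist_force: [0.6, 1.0, -0.3]
grip_width: -0.003
grip_force: 0.0
```

Request:
servo_tool(
  moves=[
    [0,-0.1,4,0,0,0,-1],
    [0,-0.1,8,0,0,0,-1],
    [-0.3,-0.1,11.4,0,0,0,-1],
    [-0.9,-0.1,11.6,0,0,0,-1],
    [-1.6,-0.1,11.85,0,0,0,-1],
    [-2.4,-0.1,12.25,0,0,0,-1],
    [-3.15,-0.1,12.7,0,0,0,-1],
    [-3.9,-0.1,13.3,0,0,0,-1],
    [-4.55,-0.1,13.9,0,0,0,-1],
    [-5.1,-0.1,14.6,0,0,0,-1],
    [-5.65,-0.1,15.3,0,0,0,-1],
    [-6,-0.1,15.9,0,0,0,-1],
    [-6.3,-0.1,16.5,0,0,0,-1],
    [-6.55,-0.1,17.1,0,0,0,-1],
    [-6.75,-0.1,17.75,0,0,0,-1],
    [-6.75,-0.1,17.75,0,0,0,-1],
  ],
)

```text
time_s: 5.0
position: [0.4717, -0.0948, 0.2262]
tcp_rot: [-3.141, 0.002, -0.033]
wrist_force: [1.1, -0.0, 0.1]
grip_width: 0.002
grip_force: 0.0
```

```bash
python3 - <<'E'
from h import *
S=robot.snapshot("scene"); T=robot.snapshot("top"); s=robot.sense(); print(s["wrist_force"],s["position"])
a=cv2.resize(T[220:335,310:410],None,fx=4,fy=5); b=cv2.resize(S[200:315,220:320],None,fx=4,fy=5)
cv2.imwrite("pics/p1.png",np.hstack([a,b])[:,:,::-1])
E
```

```text
[ 0.27939741  0.33100272 -0.69872188] [ 0.47233175 -0.09484113  0.22711128]
```

View pics/p1.png

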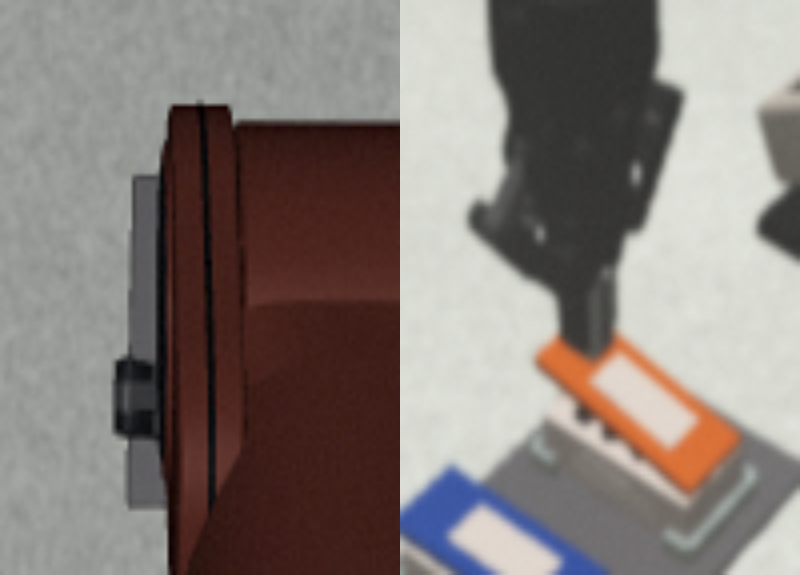

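The cover is partly down, with the fingertips on its outer face near the free edge at about (590,350) in the crop. I'll keep pressing down.

Request:
servo_tool(
  moves=[
    [-0.15,0,0.5,0,0,0,-1],
    [-0.25,0,0.9,0,0,0,-1],
    [-0.3,0,1.2,0,0,0,-1],
    [-0.3,0,1.4,0,0,0,-1],
    [-0.3,0,1.5,0,0,0,-1],
    [-0.3,0,1.6,0,0,0,-1],
    [-0.3,0,1.6,0,0,0,-1],
  ],
)

```text
time_s: 5.8
position: [0.4692, -0.0948, 0.211]
tcp_rot: [-3.141, 0.0, -0.033]
wrist_force: [0.2, -0.0, -0.0]
grip_width: 0.002
grip_force: 0.0
```

Request:
servo_tool(
  moves=[
    [0,0,0.1,0,0,0,-1],
    [0,0,0.2,0,0,0,-1],
    [0,0,0.2,0,0,0,-1],
  ],
)

```text
time_s: 6.1
position: [0.4693, -0.0947, 0.2094]
tcp_rot: [3.142, 0.0, -0.033]
wrist_force: [-1.7, 0.8, 4.8]
grip_width: 0.003
grip_force: 2.8
```

Request:
servo_tool(
  moves=[
    [0,0,0.1,0,0,0,-1],
    [0,0,0.2,0,0,0,-1],
    [0,0,0.2,0,0,0,-1],
  ],
)

```text
time_s: 6.4
position: [0.4693, -0.0947, 0.2081]
tcp_rot: [3.141, 0.0, -0.034]
wrist_force: [-5.6, 1.1, 15.6]
grip_width: 0.003
grip_force: 8.1
```

Request:
servo_tool(
  moves=[
    [0,0,0.1,0,0,0,-1],
    [0,0,0.15,0,0,0,-1],
    [0,0,0.15,0,0,0,-1],
  ],
)

```text
time_s: 6.7
position: [0.4693, -0.0947, 0.2071]
tcp_rot: [3.141, 0.0, -0.034]
wrist_force: [-10.1, 2.0, 23.9]
grip_width: 0.001
grip_force: 11.9
```

Request:
servo_tool(
  moves=[
    [0,0,-2,0,0,0,-1],
    [0,0,-6,0,0,0,-1],
    [3,0,-10,0,0,0,0.6],
    [3,0,-10,0,0,0,0.6],
    [3,0,-10,0,0,0,0.6],
    [3,0,-10,0,0,0,0.6],
  ],
)

```text
time_s: 7.3
position: [0.4985, -0.0958, 0.3046]
tcp_rot: [-3.141, 0.002, -0.034]
wrist_force: [-0.2, 0.2, -0.8]
grip_width: 0.679
grip_force: 0.0
```

```bash
python3 - <<'E'
from h import *
S=robot.snapshot("scene"); s=robot.sense(); print(s["wrist_force"],s["position"],s["tcp_rot"],s["grip_width"])
cv2.imwrite("pics/p2.png",cv2.resize(S[190:340,190:340],None,fx=4,fy=4,interpolation=cv2.INTER_CUBIC)[:,:,::-1])
for o in("cassette","cover","cassette_blue"): print(o,[(np.round(q["xyz"],3),round(q["score"],2)) for q in robot.recognise("scene",o)[:2]])
# predicted shut cover top corners in scene
c=np.array([.503,-.0962,.006]); r=R.from_euler('z',-.034).as_matrix()
P=np.array([[.045,.02,.0305],[.045,-.02,.0305],[-.053,-.02,.0305],[-.053,.02,.0305],[.045,-.022,.0],[-.045,-.022,0]])@r.T+c
print(np.round((proj("scene",P)-190)*4).tolist())
E
```

```text
[-0.32470731 -0.07807662 -0.63108488] [ 0.49838686 -0.09581769  0.30434966] [-3.14121922e+00  2.44610355e-03 -3.36387257e-02] 0.7678168062823664
cassette [(array([ 0.506, -0.107,  0.039]), 0.78)]
cover [(array([ 0.503, -0.1  ,  0.039]), 0.88)]
cassette_blue [(array([ 0.501, -0.202,  0.031]), 0.67)]
[[457.0, 384.0], [404.0, 428.0], [245.0, 349.0], [300.0, 308.0], [403.0, 480.0], [259.0, 405.0]]
```

View pics/p2.png

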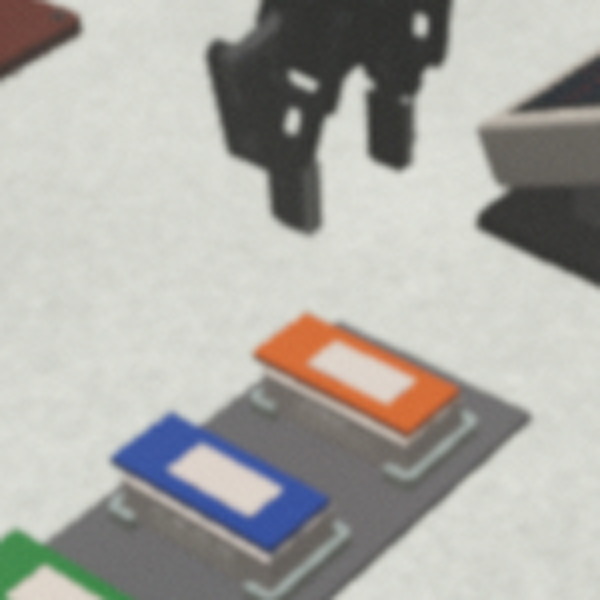

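The orange cover lies flat like the blue one, so it is shut. Now I descend to grip the box.

Request:
servo_tool(
  moves=[
    [0.5,0,2,0,0,0,0.6],
    [0.5,0,5,0,0,0,0.6],
    [0.5,0,8,0,0,0,0.6],
    [0.5,0,10,0,0,0,0.6],
    [0.5,0,11.2,0,0,0,0.6],
    [0.5,0,12,0,0,0,0.6],
    [0.5,0,12.5,0,0,0,0.6],
    [0.5,0,12.5,0,0,0,0.6],
  ],
)

```text
time_s: 8.3
position: [0.5043, -0.0959, 0.1807]
tcp_rot: [-3.142, -0.0, -0.033]
wrist_force: [-0.6, -0.7, -1.1]
grip_width: 0.796
grip_force: 0.0
```

Request:
servo_tool(
  moves=[
    [0,0,0.1,0,0,0,-1],
    [0,0,0.1,0,0,0,-1],
    [0,0,0.1,0,0,0,-1],
    [0,0,0.1,0,0,0,-1],
    [0,0,0.1,0,0,0,-1],
    [0,0,0.1,0,0,0,-1],
    [0,0,0.1,0,0,0,-1],
    [0,0,0.1,0,0,0,-1],
  ],
  grip_force=45,
)

```text
time_s: 9.1
position: [0.5047, -0.096, 0.1806]
tcp_rot: [3.141, -0.001, -0.034]
wrist_force: [-0.5, -0.5, 6.5]
grip_width: 0.501
grip_force: 46.8
```

Request:
servo_tool(
  moves=[
    [0,0,-0.5,0,0,0,-1],
    [0,0,-1.5,0,0,0,-1],
    [0,0,-3,0,0,0,-1],
    [0,0,-6,0,0,0,-1],
    [0,0,-9,0,0,0,-1],
    [0,0,-12,0,0,0,-1],
    [0,0,-15,0,0,0,-1],
    [0,0,-18,0,0,0,-1],
    [0,0,-20,0,0,0,-1],
    [0,0,-20,0,0,0,-1],
    [0,0,-20,0,0,0,-1],
  ],
)

```text
time_s: 10.2
position: [0.504, -0.0958, 0.3802]
tcp_rot: [3.141, -0.001, -0.033]
wrist_force: [-0.4, 0.5, -1.9]
grip_width: 0.506
grip_force: 46.1
```

```bash
python3 - <<'E'
from h import *
S=robot.snapshot("scene"); s=robot.sense(); print(s["wrist_force"],s["position"],s["tcp_rot"],s["grip_width"],s["joints"])
cv2.imwrite("pics/p3.png",cv2.resize(S[120:320,190:390],None,fx=3,fy=3,interpolation=cv2.INTER_CUBIC)[:,:,::-1])
# move to presentation
g=np.array([.5032,.1329,.094]); G=R.from_euler('z',-.0884)*R.from_euler('y',-np.radians(25)); n=G.as_matrix()[:,2]
# tool: z=-n, x=+glass y (yaw ~ +90)
M=np.c_[G.as_matrix()[:,1],np.cross(-n,G.as_matrix()[:,1]),-n]; p=g+n*(.06+.1746)
R0=R.from_euler('xyz',s["tcp_rot"]); print(p,R.from_matrix(M).as_euler('xyz'))
print("shift cm",R0.inv().apply(p-s["position"])*100,"rot deg",np.degrees((R0.inv()*R.from_matrix(M)).as_rotvec()))
E
```

```text
[-0.25081686 -0.10704391 -0.30982467] [ 0.50384257 -0.09586142  0.37930143] [-3.14155675e+00  6.24258964e-04 -3.33774898e-02] 0.5045676893102362 [ 0.5225692   0.09904292 -0.44566414  1.80924398  0.04501469  1.24385974
 -1.53985248]
[0.4044409  0.14165312 0.30661981] [2.70526034 0.         1.48239633]
shift cm [-10.72270889 -23.40624763   7.27569789] rot deg [-20.02147636  18.94894735 -85.34721702]
```

View pics/p3.png

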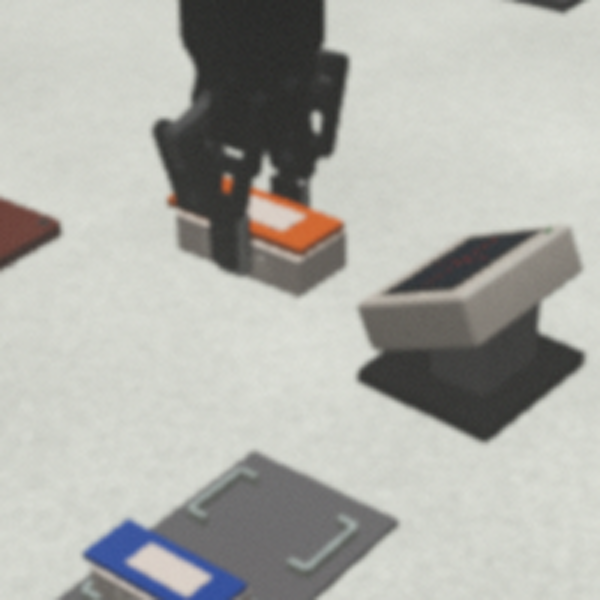

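The cassette is held level in the air with its cover shut, and its bay is empty. Next is the move to the reader.

Request:
servo_tool(
  moves=[
    [-1,-2,1,-2,1.9,-8.5,-1],
    [-2,-4.5,1,-4,3.8,-17,-1],
    [-3,-7,1,-6,5.7,-25.6,-1],
    [-4.5,-9.5,1,-8,7.6,-34.1,-1],
    [-6,-12,1,-10,9.5,-42.7,-1],
    [-7,-14.5,1,-12,11.4,-51.2,-1],
    [-8,-17,1,-14,13.3,-59.7,-1],
    [-9,-19.5,1,-16,15.2,-68.3,-1],
    [-10,-21.5,1,-18,17,-76.8,-1],
    [-10.7,-23.4,2,-20,18.9,-85.3,-1],
    [-10.7,-23.4,3.5,-20,18.9,-85.3,-1],
    [-10.7,-23.4,5,-20,18.9,-85.3,-1],
    [-10.7,-23.4,5,-20,18.9,-85.3,-1],
    [-10.7,-23.4,5,-20,18.9,-85.3,-1],
    [-10.7,-23.4,5,-20,18.9,-85.3,-1],
    [-10.7,-23.4,5,-20,18.9,-85.3,-1],
  ],
)

```text
time_s: 11.85
position: [0.4054, 0.1415, 0.3303]
tcp_rot: [2.705, -0.0, 1.481]
wrist_force: [0.2, -0.9, -1.5]
grip_width: 0.503
grip_force: 46.1
```

```bash
cat > tgt.py <<'E'
from h import *
def go(off=.1746,dx=0,dy=0):
    s=robot.sense(); g=np.array([.5032,.1329,.094]); G=(R.from_euler('z',-.0884)*R.from_euler('y',-np.radians(25))).as_matrix(); n=G[:,2]
    M=np.c_[G[:,1],np.cross(-n,G[:,1]),-n]; p=g+n*(.06+off); R0=R.from_euler('xyz',s["tcp_rot"])
    print(s["time_s"],s["joints"].round(2),s["wrist_force"].round(1),s["grip_width"])
    print("shift cm",R0.inv().apply(p-s["position"])*100,"rot deg",np.degrees((R0.inv()*R.from_matrix(M)).as_rotvec()))
if __name__=="__main__": go()
E
python3 tgt.py
```

```text
11.85 [ 0.22 -0.21 -0.68  2.2   0.15  0.74 -0.65] [ 0.2 -0.9 -1.5] 0.5030542709955104
shift cm [ 0.00300996 -1.09270662  2.10781151] rot deg [ 0.03712407  0.01690824 -0.08023055]
```

Request:
servo_tool(
  moves=[
    [0,-0.5,0.7,0,0,0,-1],
    [0,-0.8,1.4,0,0,0,-1],
    [0,-1.1,2.1,0,0,0,-1],
    [0,-1.1,2.1,0,0,0,-1],
    [0,-1.1,2.1,0,0,0,-1],
    [0,-1.1,2.1,0,0,0,-1],
  ],
)

```text
time_s: 12.45
position: [0.4042, 0.1417, 0.3062]
tcp_rot: [2.705, -0.0, 1.481]
wrist_force: [0.5, 0.5, -0.7]
grip_width: 0.507
grip_force: 46.1
```

```bash
python3 tgt.py; python3 - <<'E'
from h import *
g=np.array([.5032,.1329,.094]); G=(R.from_euler('z',-.0884)*R.from_euler('y',-np.radians(25))).as_matrix()
# expected cassette frame: cassette x=+glass y (tool x), z=n, y=-glass x
c=g+.06*G[:,2]; C=np.c_[G[:,1],-G[:,0],G[:,2]]
top=np.array([[.045,.02,.0305],[.045,-.02,.0305],[-.053,-.02,.0305],[-.053,.02,.0305]])@C.T+c
bot=np.array([[.045,.022,0],[.045,-.022,0],[-.045,-.022,0],[-.045,.022,0]])@C.T+c
im=[]
for n in("scene","top"):
    I=robot.snapshot(n)[:,:,::-1].copy(); cv2.imwrite(f"pics/raw_{n}.png",I)
    u=proj(n,np.r_[top,bot]); m=u.mean(0).astype(int); a=m-[50,50]
    z=cv2.resize(I[a[1]:a[1]+100,a[0]:a[0]+100],None,fx=4,fy=4,interpolation=cv2.INTER_CUBIC)
    for k,col in((u[:4],(255,255,0)),(u[4:],(0,255,0))): cv2.polylines(z,[np.round((k-a+.5)*4).astype(int)],True,col,1)
    im.append(z); print(n,a)
    print([(np.round(q["xyz"],3),round(q["score"],2)) for q in robot.recognise(n,"cover")[:2]], top.mean(0).round(3))
cv2.imwrite("pics/p4.png",np.hstack(im))
E
```

```text
12.45 [ 0.23 -0.17 -0.71  2.23  0.19  0.68 -0.7 ] [ 0.5  0.5 -0.7] 0.5068506133984755
shift cm [-0.00079025  0.03890374 -0.0228501 ] rot deg [ 0.00675591  0.01860503 -0.05130789]
scene [281 124]
[(array([0.469, 0.102, 0.178]), 0.65)] [0.465 0.132 0.176]
top [184 250]
[(array([0.466, 0.111, 0.177]), 0.91)] [0.465 0.132 0.176]
```

View pics/p4.png

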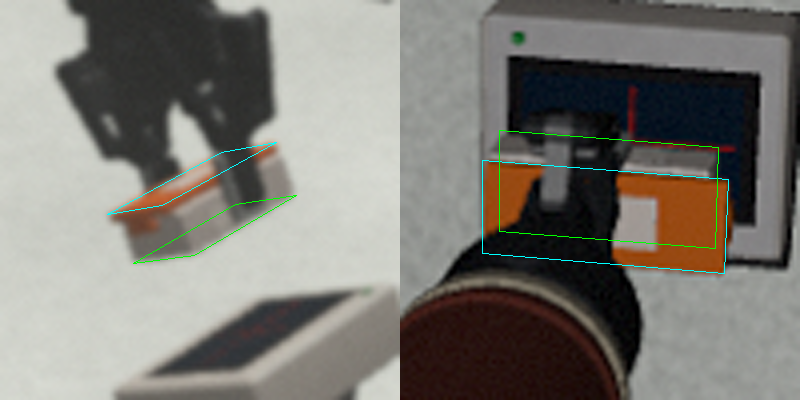

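The overlaid target outline matches the held cassette to about 1 px in both views: cover shut, above the glass, parallel to it. I'll let it settle briefly and hand in.

Request:
servo_tool(
  moves=[
    [0,0,0,0,0,0,-1],
    [0,0,0,0,0,0,-1],
    [0,0,0,0,0,0,-1],
    [0,0,0,0,0,0,-1],
    [0,0,0,0,0,0,-1],
  ],
)

```text
time_s: 13.15
position: [0.404, 0.1416, 0.3061]
tcp_rot: [2.705, 0.0, 1.481]
wrist_force: [0.8, -0.3, -0.6]
grip_width: 0.505
grip_force: 46.1
```

```bash
python3 tgt.py; python3 -c "
from bench import robot
print(abs(robot.sense()['joint_velocities']).max()); print(robot.finish_job())"
```

```text
13.15 [ 0.23 -0.17 -0.71  2.23  0.19  0.68 -0.7 ] [ 0.8 -0.3 -0.6] 0.5051598815365665
shift cm [ 0.00705215  0.05943688 -0.03446188] rot deg [-0.00720661  0.02875067 -0.05417018]
0.0017757991725368748
the job is handed in; nothing more can be done
None
```

I pressed the orange cover shut, lifted the cassette out of its bay, and handed the job in at 13 s with it held steady over the red cross, about 60 mm off the glass and parallel to it; the hand-in call returned no verdict.

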